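# Set the fume extractor's damper to its rider and start the fan

## Task

The ink roller is about to be wiped with solvent, so get the bench fume extractor ready: with the fan still off, push the black lever knob round its arc with a fingertip until the lever's pointer is in line with the red rider on the scale, and take the finger away. Then press the green half of the rocker switch fully down to start the fan and come clear, leaving the lever at the rider. Only push and press, lightly: do not grip or force the lever, do not move the rider, do not lift or shift the extractor, and leave the roller, jar and dropper bottle beside it alone.

Things in the scene. Friction and masses are not known exactly. Their poses are not given: they have to be found in the camera images.
- extractor: Bench downdraft fume extractor: grey steel cabinet 320 (x) x 260 (y) x 120 mm high, 5 kg, loose on rubber feet. Origin: centre of its underside; x to its back, y to its left as seen from the robot's side, z up. On top a round air damper with one lever; in front of it a white scale on the cabinet top, then a dark strip, sloping down to the front at 0.25 rad, with the rocker switch.
- damper_axis (a point): Point on the upright axis of the air damper, level with the top of its aluminium control ring (177 mm diameter, 139 mm above the worktop); local x +50 mm, y 0 of the extractor. A two-winged shutter turns with the ring and uncovers two windows; lever, ring and rider turn about this axis.
- lever_knob: Upright black knob on the control ring's lever, pushed from the side: diameter 19 mm, 35 mm tall, 100 mm from the damper axis. Origin: centre of its foot, 141 mm above the worktop; top at 176 mm. The flat steel lever under it is 14 mm wide and ends 114 mm from the axis, its top 141.5 mm above the worktop. Takes about 2.5 N to push; stays where it is left.
- pointer (a point): Tip of the small black pointer at the end of the lever, 120 mm from the damper axis, 138 mm above the worktop.
- rider_point (a point): Inner point of the red rider (block 12 x 10 mm, top 126 mm above the worktop) on the outer edge of the white scale, 120 mm from the damper axis. The pointer passes just above it: in line means that the two coincide as seen from above.
- damper_ring (a joint): Angle of ring and lever, rad: 0 closed, 1.6 fully open. The lever lies at the extractor's local angle pi + 0.8 - value about the damper axis, so the value grows as the lever goes clockwise seen from above, from the extractor's right (-y) across its front (-x) to its left (+y). Starts at 0 to 0.4. Held by friction, no spring.
- rider (a joint): Place of the red rider on the same scale and in the same sense as damper_ring: the lever is at the rider when both values agree. Anywhere from 0.7 to 1.3. Clamped by friction.
- rocker_green (a point): Centre of the top face of the rocker's green half, the raised half when off, about 121 mm above the worktop, 14 mm from the pivot line. The rocker is 26 mm (extractor's x) by 45 mm (y), green half to the extractor's left (+y), black half to its right, in a black bezel on the sloping strip.
- rocker (a joint): Rocker angle, rad: 0 off (green half up), 0.40 fully on (green half down). Takes about 4 N pressed down on the green half, whose centre goes down some 6 mm; no spring, it stays where it is left.
- roller: Ink roller (brayer) with red handle and black roller, 108 x 168 x 53 mm, lying loose to the left of the extractor; bystander. Origin: centre of its underside.
- jar: Black ink jar with a white label, 74 mm diameter, 83 mm tall, standing loose to the right of the extractor; bystander. Origin: centre of its underside.
- dropper: Brown dropper bottle, 34 mm diameter, 102 mm tall, standing loose to the right of the extractor; bystander. Origin: centre of its underside.

How it is judged (in metres and radians):
On the way:
1. with the switch still off, the lever's pointer stands at the red rider, at rest and with the knob untouched (horizontal distance between pointer and rider_point below 0.006 m and contact force between the fingers and lever_knob below 0.3 N and velocity of joint damper_ring between -0.02 and 0.02 rad/s and value of joint rocker below 0.1 rad), for 0.2 s.
At the end, for the whole second after the job is handed in: The lever's pointer is within 6 mm of the rider's point as seen from above and at rest, and the rocker's green half is down (rocker over 0.33 rad) (horizontal distance between pointer and rider_point below 0.006 m and velocity of joint damper_ring between -0.02 and 0.02 rad/s and value of joint rocker above 0.33 rad); the robot touches nothing.
It fails at once if the lever knob is gripped or forced (more than 25 N of finger contact) (contact force between the fingers and lever_knob above 25 N).
It fails at once if the extractor is shifted by more than 12 mm, lifted or tipped (distance of extractor from where it was at the start of the episode above 0.012 m or height (world z) of extractor above 0.006 m or angle between extractor's own z axis and vertical above 0.04 rad).
It fails at once if the red rider is moved by more than 15 mm (distance of rider_point from where it was at the start of the episode above 0.015 m).
It fails at once if the roller, jar or dropper bottle is moved by more than 20 mm, lifted or knocked over (distance of any of roller, jar, dropper from where it was at the start of the episode above 0.02 m or height (world z) of any of roller, jar, dropper above 0.012 m or angle between any of jar, dropper's own z axis and vertical above 0.4 rad).
It also fails if it takes over 54 s, if anything falls off the work surface, if the arm or the gripper's body presses on something with over 40 N, if the wrist force passes 120 N, or if a joint passes its speed limit or range.

## Robot

A 7-joint arm with a two-finger parallel gripper is mounted at the origin on a cart in front of the work surface, level with it; the furniture and walls round the work are solid. World frame = base frame: x ahead of the robot, y to its left, z up, the work surface at z = 0. Lengths are in mm, angles in degrees, forces in N, time in s.
With the tool pointing down it reaches from about 425 to 975 mm from the base axis. Payload 16.7 kg.
Tool frame: the origin (TCP) lies at the very end of the fingers, on their centre line; the grasp point (between the pads) lies 19 mm behind it; x points along the fingers, y is the direction in which the jaws open and shut, and the axes are right-handed (so a half turn about x gives the same grasp; the last joint's range is limited). The gripper opens to 85 mm and grips with 20 to 120 N. Pads are 22 mm wide; open, the fingers measure 114 mm over their backs; the gripper's body (76 mm by 85 mm) begins 54 mm behind the grasp point. The pads swing forward as they close: fully open they stand 13 mm farther back than shut.
Start: joints at [55.491, 24.414, 4.234, 92.017, -1.954, 63.644, -3.845], TCP at [295.267, -606.952, 196.302] pointing down, gripper open.
Joint ranges: [-163.25, 163.25], [-28.42, 122.38], [-70.27, 78.77], [12.13, 141.07], [-58.53, 238.53], [9.26, 117.41], [-156.51, 156.51]. Speed limits (degrees/s): [108.29, 108.29, 136.94, 136.94, 172.46, 172.46, 172.46].

## Interface

Orientations are given as [roll, pitch, yaw] about the fixed x, y, z axes, in that order (R = Rz(yaw) Ry(pitch) Rx(roll)).
In Python, from cell import observe, get_image, close_job, cut_out, mark_of gives the robot as it stands.
- The arm moves only by the tool arm_command, never from a script. Its argument "increments" is a list of rows, each an object of numbers: "hand": the opening, from 0 (shut) to 1 (fully open); "dx", "dy", "dz": the shift along the tool's x, y, z scaled (see below); "twist": the turn about the tool's x scaled (see below). A call has 1 to 10 rows; each row shifts and turns the commanded pose from where the row before left it, along the tool's axes as they then stand; what a row does not reach is not made up. The controller multiplies each number of a shift by 0.04 m and each number of a turn by 0.1 rad. A row lasts 1/8 s, in which the tool goes at most 62.5 mm and 10.7 degrees, less where a joint would pass 70% of its speed; a pose out of reach is approached as far as the arm can. A call with a number of a shift or a turn outside -1 to 1 is refused whole. A call with a gripper value outside its range is refused whole. The fingers move at their own pace and stop on an object; "grip_force" is the grip in N (left out, the last holds). Time passes only in rows, so rows that do not move let the fingers close. It gives the time, the measured TCP pose, the force and the opening at its end, in the units of the state.
- observe(): the state, without advancing time (a new reading comes with each control period).
- get_image(name): name is "side" or "top"; returns a dict with "image" (384x512x3 uint8, red, green, blue), "depth" (384x512 float32, mm along the optical axis (not along the pixel's ray), 0 where there is no reading), "intrinsics" (3x3 intrinsics, pixels), "R" (3x3) and "t" (3): a world point X has camera coordinates R X + t. Camera axes: x right, y down, z forward; pixel columns grow to the right and rows downward; lengths in mm; the calibration is good to about 2 mm. A picture is of the moment at which its call begins.
- close_job(): hands the job in, once; it reports no verdict.
Trained networks look in a picture, given as the dict that the camera call returned (one of the last four; its "shot" number tells which), for a name from the list of things; names that differ only in an ending like _2 or _b are one class to them, and where a whole thing is asked for, a point or a joint stands for the part that bears it (a point fixed in the world has none). Each returns a list of dicts, best first, with "conf" (0 to 1); they miss things now and then, are a little off and sometimes report something else, mostly with a low value. They report only what shows in the picture. A call takes as long as a camera call.
- cut_out(picture, query): "mask" (384x512 bool, what is visible of it) and "pixel" ([row, column] in pixels, amid what is visible of it).
- mark_of(picture, query): "pixel" ([row, column] in pixels: a listed point, or the origin of a listed thing).
The state is a dict: "time": time; "qpos": joint angles; "joint_velocities": joint speeds; "effort": joint torques, N m; "ee_pos": TCP position; "orientation": TCP orientation; "wrist_force": force on the tool from outside, world axes, zero at the start; "torque": the same for the moment, N m; "grip_width": opening from 0.0 (shut) to 1.0 (fully open).
Only numpy, scipy, OpenCV 4.12 (cv2) and the standard library are available. Lean on these libraries where they do the work, as an engineer would, in place of code of your own. Each camera call takes 0.05 s, during which the arm holds its last target.

## Working session

There is one attempt and no reset: what is moved stays moved. The work goes in short steps, Python scripts to look and compute and a tool call to move; the robot and the scene stay as the last step left them, time stands still between calls to the robot, and variables do not carry over. Pictures are saved under pics/ and viewed, and the job is handed in when it is done.

Besides the shell and the picture viewer there is one more tool, called after "Call:" in YAML: its name, and indented under it one key for each argument. arm_command: Moves the arm, as the interface text tells. Its arguments: {"type":"object","properties":{"increments":{"type":"array"},"grip_force":{"type":"number"}},"required":["increments"]}

```bash
ls; mkdir -p pics
cat > h.py <<'E'
import numpy as np,cv2
from cell import observe,get_image,close_job,cut_out,mark_of
def save(p,n):
    cv2.imwrite('pics/'+n+'.png',p['image'][:,:,::-1])
def ray(p,px):
    K=np.array(p['intrinsics']);R=np.array(p['R']);t=np.array(p['t'])
    d=R.T@np.linalg.inv(K)@np.array([px[1],px[0],1.]);return -R.T@t,d
def atz(p,px,z):
    c,d=ray(p,px);return c+d*(z-c[2])/d[2]
def dep(p,px):
    r,c=int(round(px[0])),int(round(px[1]))
    w=p['depth'][max(0,r-1):r+2,max(0,c-1):c+2];z=np.median(w[w>0]) if (w>0).any() else np.nan
    C,d=ray(p,px);return C+d*z
def proj(p,X):
    v=np.array(p['R'])@np.array(X,float)+np.array(p['t']);u=np.array(p['intrinsics'])@v;return u[1]/u[2],u[0]/u[2]
E
python3 - <<'E'
from h import *
Z=dict(damper_axis=139,lever_knob=141,pointer=138,rider_point=126,rocker_green=121,extractor=0,roller=0,jar=0,dropper=0)
np.set_printoptions(precision=1,suppress=True)
o=observe();print(o)
for n in('top','side'):
    p=get_image(n);save(p,n+'0')
    print(n,'cam',ray(p,(0,0))[0])
    for q,z in Z.items():
        m=mark_of(p,q)
        for k in m[:2]: print(q,k['conf'],k['pixel'],atz(p,k['pixel'],z),dep(p,k['pixel']))
E
```

```text
pics
{'time': 0.0, 'qpos': array([55.5, 24.4,  4.2, 92.1, -2. , 63.6, -3.8]), 'joint_velocities': array([-0.1, -0. , -0. ,  0. , -0.1,  0. ,  0. ]), 'effort': array([ -0. , -95. ,   3.8, -46.4,   0. ,   0. ,   0. ]), 'ee_pos': array([ 295.1, -606.6,  195.6]), 'orientation': array([-85.1,  89.9, 120.8]), 'wrist_force': array([1.4, 0.3, 0. ]), 'torque': array([-0., -0.,  0.]), 'grip_width': 0.9997211003260783}
top cam [ 419.1   34.9 1015.2]
damper_axis 0.6 [145.9, 339.7] [ 647.5 -146.5  139. ] [ 647.4 -146.4  139.4]
lever_knob 0.51 [188.7, 355.7] [ 551.  -175.4  141. ] [ 546.  -167.4  174.1]
lever_knob 0.28 [191.0, 308.1] [548.5 -72.5 141. ] [551.1 -74.7 123.2]
pointer 0.72 [194.8, 355.1] [ 538.2 -174.   138. ] [ 538.  -173.6  139.4]
pointer 0.54 [178.5, 325.3] [ 575.5 -111.4  138. ] [ 575.7 -111.6  137. ]
rider_point 0.46 [189.3, 310.0] [554.4 -78.7 126. ] [555.2 -79.3 120.7]
rocker_green 0.53 [216.3, 314.8] [495.1 -87.2 121. ] [495.1 -87.1 121.7]
rocker_green 0.52 [192.5, 309.3] [548.  -77.4 121. ] [548.  -77.4 121.1]
extractor 0.64 [178.5, 323.8] [ 600.2 -130.7    0. ] [ 575.7 -108.
[... 291 characters left out ...]
.6]
side cam [133.8 829.3 472.6]
damper_axis 0.59 [150.3, 260.1] [ 636.6 -140.4  139. ] [ 639.5 -145.9  137.1]
damper_axis 0.55 [150.3, 301.7] [ 539.3 -186.1  139. ] [ 561.9 -242.7  120.4]
pointer 0.9 [152.3, 302.5] [ 532.1 -173.9  138. ] [ 532.7 -175.2  137.6]
rocker_green 0.45 [174.0, 303.4] [486.6 -68.4 121. ] [489.4 -75.5 118.2]
rocker_green 0.26 [193.1, 343.8] [367.7   2.9 121. ] [ 417.2 -172.3   46.5]
extractor 0.74 [152.3, 258.8] [ 839.1 -520.4    0. ] [ 639.3 -138.1  133.9]
extractor 0.66 [200.3, 272.4] [ 605.8 -149.5    0. ] [521.2  25.8  84.6]
roller 0.68 [229.3, 196.8] [691.5  81.3   0. ] [651.4 135.1  34. ]
dropper 0.51 [194.4, 344.2] [ 444.3 -272.9    0. ] [ 416.  -172.2   43.2]
```

Run:
```python
import cv2
a=cv2.imread('pics/top0.png')[90:290,210:430];cv2.imwrite('pics/top0c.png',cv2.resize(a,None,fx=3,fy=3,interpolation=cv2.INTER_CUBIC)[:600,:660])
a=cv2.imread('pics/side0.png')[110:260,150:400];cv2.imwrite('pics/side0c.png',cv2.resize(a,None,fx=3,fy=3,interpolation=cv2.INTER_CUBIC))
```

```text
(no output)
```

View pics/top0c.png

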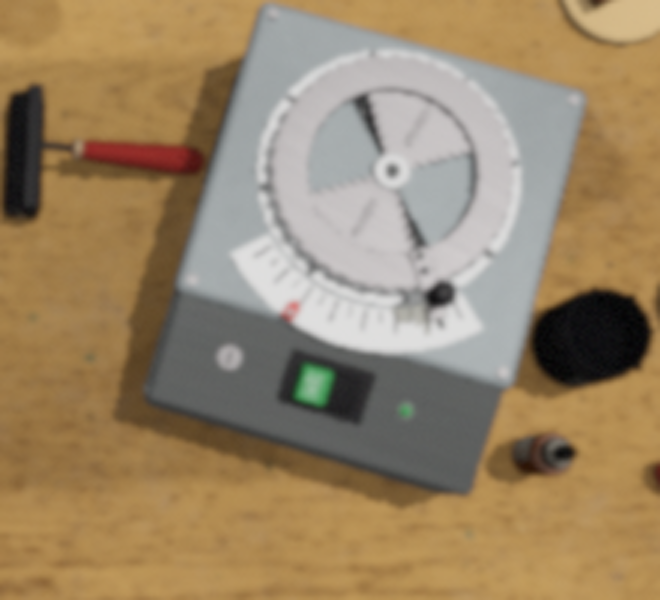

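View pics/side0c.png

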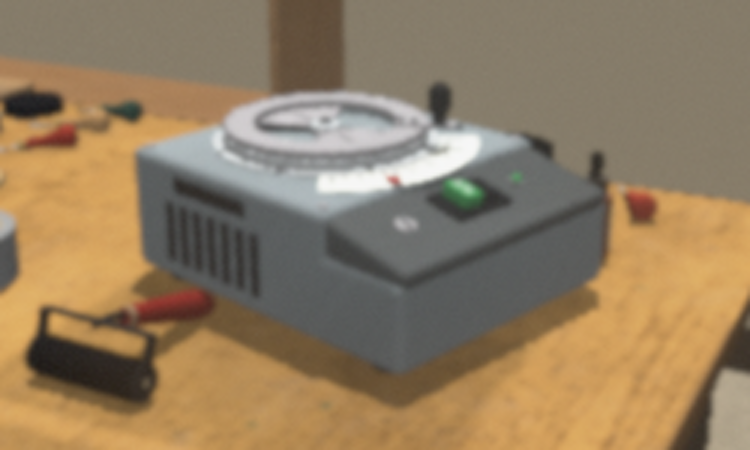

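Run:
```python
from h import *
np.set_printoptions(precision=1,suppress=True,linewidth=200)
p=get_image('top')
im=p['image'].astype(int);D=p['depth']
K=p['intrinsics'];R=np.array(p['R']);t=np.array(p['t'])
v,u=np.mgrid[:384,:512]
P=np.stack([(u-K[0][2])/K[0][0]*D,(v-K[1][2])/K[1][1]*D,D],-1);W=(P-t)@R
# cabinet top: z 117..123
m=cut_out(p,'extractor');print([ (k['conf'],k['mask'].sum()) for k in m])
roi=np.zeros_like(D,bool);roi[85:260,225:410]=1
m=roi&(W[...,2]>100)&(W[...,2]<145)
mm=np.ones(3)
pts=W[m][:,:2].astype(np.float32)
n,l=cv2.connectedComponents(m.astype(np.uint8));k=np.argmax(np.bincount(l[m]));pts=W[l==k][:,:2].astype(np.float32)
print(cv2.minAreaRect(pts))
# ring: z>133
rg=roi&(W[...,2]>132)&(W[...,2]<144);n,l=cv2.connectedComponents(rg.astype(np.uint8));k=np.argmax(np.bincount(l[rg]));q=W[l==k]
print(len(q),np.median(q[:,2]))
r,g,b=im[...,0],im[...,1],im[...,2]
red=roi&(r>g+50)&(r>b+50);red[:, :290]=0;red[:170]=0;red[210:]=0;red[:,330:]=0
print('red',red.sum(),W[red].mean(0));ys,xs=np.where(red);print(ys.mean(),xs.mean(),atz(p,(ys.mean(),xs.mean()),126))
gr=roi&(g>r+40)&(g>b+30);gr[:,340:]=0;ys,xs=np.where(gr);print('green',gr.sum(),ys.mean(),xs.mean(),atz(p,(ys.mean(),xs.mean()),121))
np.save('W.npy',W)
yaw=np.radians(-16);c,s=np.cos(yaw),np.sin(yaw)
A=np.array([647.5,-146.5]);ex=np.array([c,s]);ey=np.array([-s,c])
d=W[...,:2]-A;lx=d@ex+50;ly=d@ey
for x0 in(-125,-113,-100,-60):
    print('x',x0)
    for y0 in range(-60,85,5):
        s_=roi&(abs(lx-x0)<3)&(abs(ly-y0)<2.5)
        print(y0,'%.0f'%np.median(W[s_][:,2]) if s_.any() else '-',end=' ')
    print()
for y0 in(15,60):
    for x0 in range(-170,-60,5):
        s_=roi&(abs(lx-x0)<2.5)&(abs(ly-y0)<3)
        print(x0,'%.0f'%np.median(W[s_][:,2]) if s_.any() else '-',end=' ')
    print()
```

```text
[(0.71, np.int64(16387))]
((608.9261474609375, -135.03297424316406), (264.338623046875, 298.8437805175781), 71.61212921142578)
2831 137.45136222957035
red 9 [546.4 -71.3 125.4]
193.0 306.77777777777777 [546.3 -71.2 126. ]
green 143 217.88111888111888 314.1468531468532 [491.7 -85.6 121. ]
x -125
-60 102 -55 102 -50 101 -45 101 -40 101 -35 102 -30 102 -25 105 -20 107 -15 111 -10 114 -5 113 0 115 5 116 10 117 15 118 20 118 25 119 30 105 35 106 40 101 45 101 50 101 55 101 60 100 65 101 70 101 75 101 80 102 
x -113
-60 106 -55 110 -50 109 -45 105 -40 104 -35 105 -30 106 -25 108 -20 109 -15 115 -10 115 -5 117 0 117 5 118 10 121 15 121 20 122 25 122 30 109 35 108 40 103 45 104 50 105 55 105 60 103 65 105 70 104 75 106 80 106 
x -100
-60 108 -55 108 -50 108 -45 110 -40 109 -35 109 -30 109 -25 112 -20 114 -15 113 -10 112 -5 111 0 112 5 111 10 112 15 112 20 111 25 111 30 112 35 110 40 107 45 106 50 108 55 106 60 108 65 106 70 107 75 108 80 107 
x -60
-60 120 -55 121 -50 120 -45 120 -40 121 -35 121 -30 119 -25 121 -20 121 -15 121 -10 120 -5 121 0 121 5 120 10 119 15 120 20 120 25 120 30 119 35 121 40 120 45 122 50 118 55 121 60 120 65 120 70 119 75 121 80 120 
-170 -0 -165 0 -160 64 -155 94 -150 94 -145 96 -140 99 -135 99 -130 107 -125 118 -120 118 -115 121 -110 121 -105 122 -100 112 -95 112 -90 110 -85 111 -80 121 -75 120 -70 119 -65 120 
-170 -1 -165 0 -160 22 -155 92 -150 94 -145 95 -140 98 -135 99 -130 99 -125 100 -120 102 -115 103 -110 106 -105 107 -100 107 -95 108 -90 110 -85 112 -80 113 -75 119 -70 120 -65 121
```

View pics/top0.png

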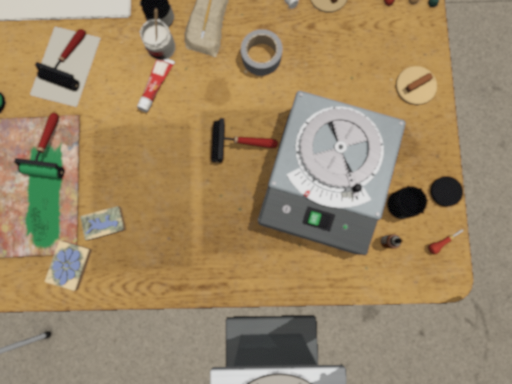

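```bash
cat >> h.py <<'E'
from scipy.spatial.transform import Rotation as Ro
A=np.array([647.5,-146.5])
def circ(phi,r=100):
    f=np.radians(phi);return A+r*np.array([-np.cos(f),np.sin(f)])
def tool(o): return Ro.from_euler('xyz',o['orientation'],degrees=True).as_matrix()
def inc(o,X):
    return tool(o).T@(np.array(X,float)-np.array(o['ee_pos']))/40
E
python3 - <<'E'
from h import *
np.set_printoptions(precision=3,suppress=True)
o=observe();print(o['time'],tool(o))
print(inc(o,[*circ(-34),196]),circ(-34))
E
```

```text
1.1 [[ 0.     0.437 -0.899]
 [ 0.    -0.899 -0.437]
 [-1.    -0.    -0.   ]]
[  0.008  -6.149 -10.479] [ 564.596 -202.419]
```

Call:
arm_command:
  increments:
    - {"hand":0,"dy":-0.3,"dz":-0.5}
    - {"hand":0,"dy":-0.3,"dz":-0.5}
    - {"hand":0,"dy":-0.3,"dz":-0.5}
    - {"hand":0,"dy":-0.3,"dz":-0.5}
    - {"hand":0,"dy":-0.3,"dz":-0.5}
    - {"hand":0,"dy":-0.3,"dz":-0.5}
    - {"hand":0,"dy":-0.3,"dz":-0.5}
    - {"hand":0,"dy":-0.3,"dz":-0.5}
    - {"hand":0,"dy":-0.3,"dz":-0.5}
    - {"hand":0,"dy":-0.3,"dz":-0.5}
  grip_force: 20

```text
invalid input
```

Call:
arm_command:
  increments:
    - {"hand":0,"dy":-0.3,"dz":-0.5}
    - {"hand":0,"dy":-0.3,"dz":-0.5}
    - {"hand":0,"dy":-0.3,"dz":-0.5}
    - {"hand":0,"dy":-0.3,"dz":-0.5}
    - {"hand":0,"dy":-0.3,"dz":-0.5}
    - {"hand":0,"dy":-0.3,"dz":-0.5}
    - {"hand":0,"dy":-0.3,"dz":-0.5}
    - {"hand":0,"dy":-0.3,"dz":-0.5}
    - {"hand":0,"dy":-0.3,"dz":-0.5}
    - {"hand":0,"dz":-0.5}

```text
invalid input
```

Run:
```python
from h import *
np.set_printoptions(precision=3,suppress=True)
for n in('top','side'):
    p=get_image(n);a=p['image'][90:290,210:430] if n=='top' else p['image'][60:260,180:420]
    cv2.imwrite(f'pics/{n}1.png',cv2.resize(a[:,:,::-1],None,fx=3,fy=3,interpolation=2))
o=observe();print(o)
print(inc(o,[*circ(-34),152]),circ(-34),tool(o))
```

```text
{'time': 1.2, 'qpos': array([55.49 , 24.413,  4.235, 92.017, -1.954, 63.644, -3.843]), 'joint_velocities': array([ 0.004,  0.018,  0.063, -0.043, -0.011,  0.098,  0.012]), 'effort': array([ -0.001, -94.956,   3.756, -46.389,   0.019,   0.003,   0.   ]), 'ee_pos': array([ 295.266, -606.959,  196.319]), 'orientation': array([-130.958,   89.998,   74.983]), 'wrist_force': array([-0.277, -0.061,  0.868]), 'torque': array([ 0.017,  0.021, -0.003]), 'grip_width': 0.9996200565924981}
[  1.108  -6.149 -10.479] [ 564.596 -202.419] [[ 0.     0.437 -0.899]
 [ 0.    -0.899 -0.437]
 [-1.    -0.    -0.   ]]
```

View pics/top1.png

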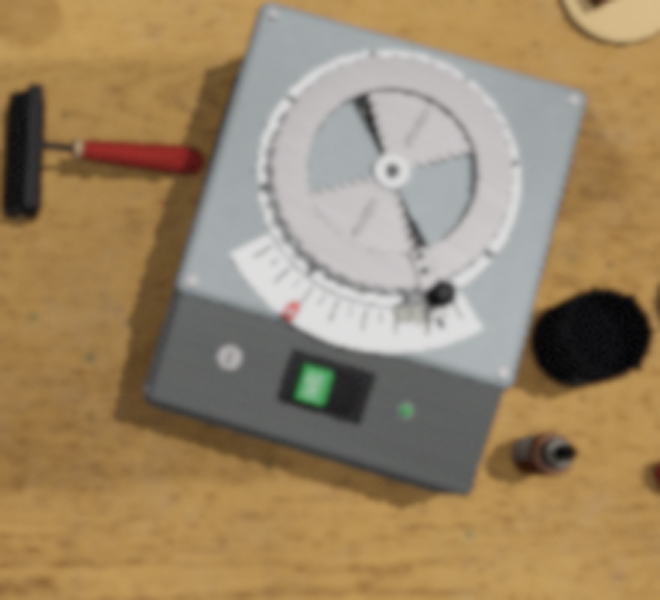

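View pics/side1.png

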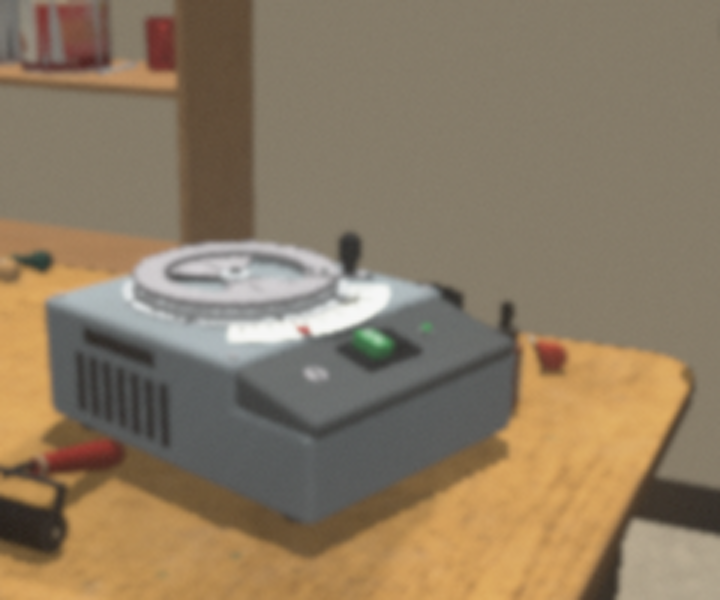

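The images are unchanged: the call was refused, probably because rows need every field.

Call:
arm_command:
  increments:
    - {"hand":0.0,"dx":0.0,"dy":-0.3,"dz":-0.5,"twist":0.0}
  grip_force: 20

```text
time: 1.32
ee_pos: [306.9, -588.1, 196.1]
orientation: [3.6, 90.0, -150.6]
wrist_force: [-0.3, 0.7, -0.0]
grip_width: 0.814
```

Call:
arm_command:
  increments:
    - {"hand":0,"dx":0,"dy":-0.3,"dz":-0.5,"twist":0}
    - {"hand":0,"dx":0,"dy":-0.3,"dz":-0.5,"twist":0}
    - {"hand":0,"dx":0,"dy":-0.3,"dz":-0.5,"twist":0}
    - {"hand":0,"dx":0,"dy":-0.3,"dz":-0.5,"twist":0}
    - {"hand":0,"dx":0,"dy":-0.3,"dz":-0.5,"twist":0}
    - {"hand":0,"dx":0,"dy":-0.3,"dz":-0.5,"twist":0}
    - {"hand":0,"dx":0,"dy":-0.3,"dz":-0.5,"twist":0}
    - {"hand":0,"dx":0,"dy":-0.3,"dz":-0.5,"twist":0}
    - {"hand":0,"dx":0,"dy":-0.3,"dz":-0.5,"twist":0}
    - {"hand":0,"dx":0,"dy":-0.3,"dz":-0.5,"twist":0}

```text
time: 2.58
ee_pos: [436.2, -390.1, 196.5]
orientation: [143.6, 90.0, -10.4]
wrist_force: [-0.4, -0.1, 0.3]
grip_width: -0.002
```

Call:
arm_command:
  increments:
    - {"hand":0,"dx":0,"dy":-0.3,"dz":-0.5,"twist":0}
    - {"hand":0,"dx":0,"dy":-0.3,"dz":-0.5,"twist":0}
    - {"hand":0,"dx":0,"dy":-0.3,"dz":-0.5,"twist":0}
    - {"hand":0,"dx":0,"dy":-0.3,"dz":-0.5,"twist":0}
    - {"hand":0,"dx":0,"dy":-0.3,"dz":-0.5,"twist":0}
    - {"hand":0,"dx":0,"dy":-0.3,"dz":-0.5,"twist":0}
    - {"hand":0,"dx":0,"dy":-0.3,"dz":-0.5,"twist":0}
    - {"hand":0,"dx":0,"dy":-0.3,"dz":-0.5,"twist":0}
    - {"hand":0,"dx":0,"dy":-0.3,"dz":-0.5,"twist":0}
    - {"hand":0,"dx":0,"dy":0,"dz":-0.5,"twist":0}

```text
time: 3.82
ee_pos: [568.7, -205.3, 196.7]
orientation: [160.6, 90.0, 6.7]
wrist_force: [-0.1, 0.0, 0.4]
grip_width: 0.0
```

```bash
cat > look.py <<'E'
import sys
from h import *
np.set_printoptions(precision=3,suppress=True)
for n in('top','side'):
    p=get_image(n);a=p['image'][90:290,210:430] if n=='top' else p['image'][60:260,180:420]
    cv2.imwrite(f'pics/{n}{sys.argv[1]}.png',cv2.resize(a[:,:,::-1],None,fx=3,fy=3,interpolation=2))
o=observe();print(o['time'],o['ee_pos'],o['wrist_force'],o['grip_width'],o['qpos'])
E
python3 look.py 2
python3 - <<'E'
from h import *
o=observe()
print(inc(o,[*circ(-34),152]),circ(-34),tool(o))
E
```

```text
3.925 [ 569.997 -205.379  196.406] [ 0.13  -0.007 -0.585] 0.0020017327675677867 [ 19.921  18.248  -7.68  100.782   2.7    61.104 -52.577]
[ 1.11005844 -0.12588981  0.08980751] [ 564.59624274 -202.41929035] [[ 9.22808827e-04  4.39996534e-01 -8.97998997e-01]
 [ 4.09709427e-04 -8.97999470e-01 -4.39996345e-01]
 [-9.99999490e-01  3.81138562e-05 -1.00895257e-03]]
```

View pics/top2.png

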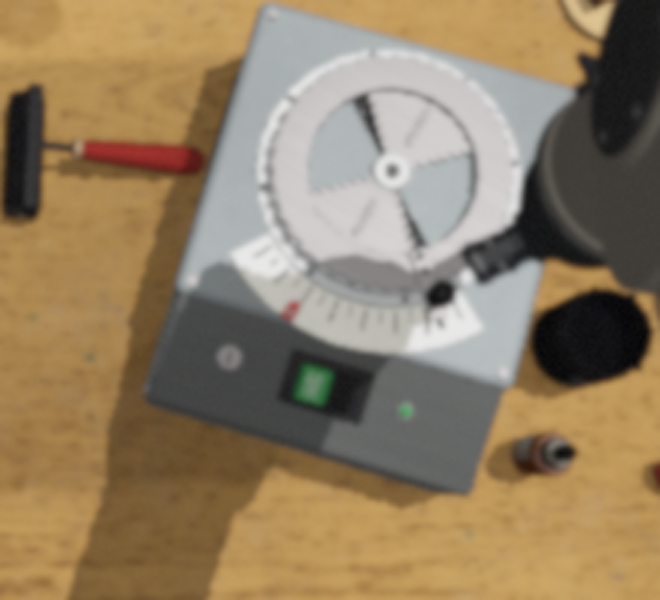

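View pics/side2.png

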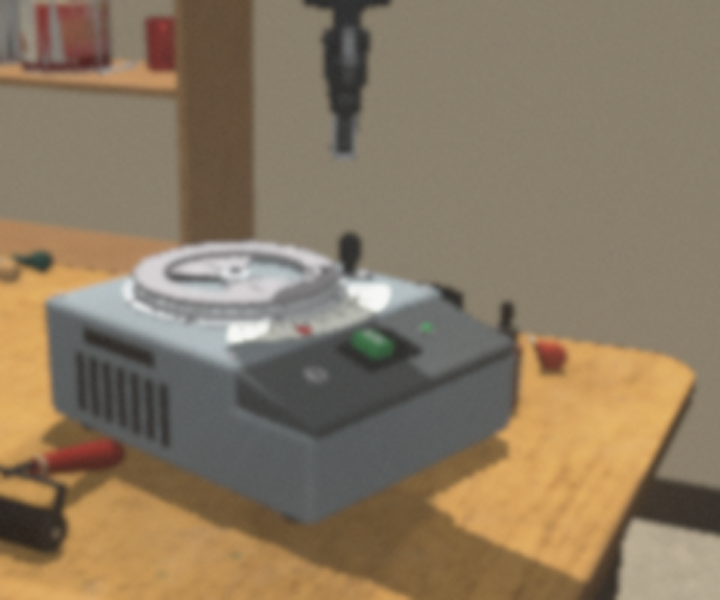

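Run:
```python
from h import *
o=observe()
for n,(r0,c0) in(('top',(90,210)),('side',(60,180))):
    p=get_image(n);r,c=proj(p,o['ee_pos']);print(n,(c-c0)*3,(r-r0)*3)
```

```text
top 498.68663304029053 254.76326165408722
side 342.2679399911466 196.99393553693022
```

Run:
```python
from h import *
np.set_printoptions(precision=0,suppress=True)
ims=[]
for n,(r0,c0) in(('top',(165,345)),('side',(80,270))):
    p=get_image(n)
    a=cv2.resize(p['image'][r0:r0+50,c0:c0+50,::-1],None,fx=8,fy=8,interpolation=0);ims.append(a)
    print(n)
    for r in range(r0,r0+50,4):
        print(r-r0,[ (int(c-c0),)+tuple(int(x) for x in dep(p,(r,c))) for c in range(c0+(10 if n=='top' else 14),c0+(50 if n=='top' else 36),4)])
cv2.imwrite('pics/z3.png',np.hstack(ims))
```

```text
top
0 [(10, 606, -180, 125), (14, 606, -189, 125), (18, 603, -195, 138), (22, 603, -204, 137), (26, 603, -212, 138), (30, 602, -221, 137), (34, 559, -167, 343), (38, 556, -170, 356), (42, 553, -172, 371), (46, 550, -174, 385)]
4 [(10, 597, -179, 126), (14, 595, -186, 136), (18, 594, -194, 138), (22, 594, -203, 138), (26, 558, -161, 317), (30, 561, -173, 298), (34, 553, -169, 337), (38, 552, -174, 343), (42, 548, -174, 362), (46, 546, -176, 375)]
8 [(10, 586, -176, 136), (14, 586, -185, 137), (18, 584, -193, 142), (22, 550, -152, 325), (26, 550, -159, 323), (30, 548, -164, 330), (34, 547, -169, 335), (38, 545, -173, 345), (42, 544, -178, 349), (46, 541, -180, 363)]
12 [(10, 577, -176, 137), (14, 577, -184, 137), (18, 577, -193, 137), (22, 543, -152, 322), (26, 542, -158, 325), (30, 542, -165, 325), (34, 546, -179, 302), (38, 548, -189, 290), (42, 578, -250, 122), (46, 546, -200, 301)]
16 [(10, 568, -175, 138), (14, 568, -184, 137), (18, 570, -195, 126), (22, 570, -205, 123), (26, 536, -158, 323), (30, 536, -165, 322), (34, 569, -232, 122), (38, 570, -241, 119), (42, 570, -251, 118), (
[... 2970 characters left out ...]
, -1552, -82), (26, 564, -202, 233), (30, 1103, -1557, -78), (34, 1080, -1561, -77)]
36 [(14, 1208, -1560, -112), (18, 1178, -1552, -108), (22, 1158, -1566, -109), (26, 1129, -1558, -105), (30, 1104, -1559, -103), (34, 1082, -1568, -102)]
40 [(14, 1206, -1556, -136), (18, 1184, -1566, -136), (22, 1158, -1567, -134), (26, 1129, -1561, -129), (30, 1104, -1560, -127), (34, 1078, -1559, -124)]
44 [(14, 1207, -1561, -162), (18, 1180, -1558, -158), (22, 1155, -1561, -156), (26, 1130, -1562, -154), (30, 1102, -1559, -151), (34, 1078, -1562, -149)]
48 [(14, 1205, -1555, -185), (18, 1181, -1561, -184), (22, 1155, -1561, -181), (26, 1130, -1565, -179), (30, 1104, -1563, -176), (34, 1075, -1557, -172)]
```

View pics/z3.png

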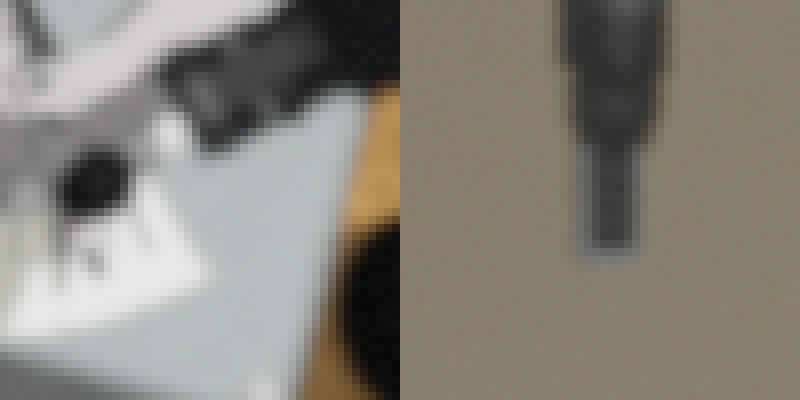

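The side camera puts the shut fingertips at z≈231, while the reported TCP is z=196. The knob, ring and cabinet heights all agree with the camera, so I'll go down in stages and measure the tip in the pictures.

Call:
arm_command:
  increments:
    - {"hand":0,"dx":0.25,"dy":0,"dz":0,"twist":0}
    - {"hand":0,"dx":0.25,"dy":0,"dz":0,"twist":0}
    - {"hand":0,"dx":0.25,"dy":0,"dz":0,"twist":0}
    - {"hand":0,"dx":0,"dy":0,"dz":0,"twist":0}

```text
time: 4.62
ee_pos: [567.4, -207.3, 165.2]
orientation: [-44.1, 89.9, 161.8]
wrist_force: [0.2, 0.2, -0.0]
grip_width: -0.003
```

```bash
python3 look.py 4
cat > z.py <<'E'
import sys
from h import *
o=observe();print(o['ee_pos'])
p=get_image('side');r,c=proj(p,o['ee_pos']);print('tcp proj',r,c)
c=int(round(c))
W=[]
for rr in range(int(r)-25,int(r)+6,1):
    X=dep(p,(rr,c)); print(rr,X.round(0),end=';')
r0=int(r)-35;c0=c-30
cv2.imwrite('pics/'+sys.argv[1]+'.png',cv2.resize(p['image'][r0:r0+60,c0:c0+60,::-1],None,fx=10,fy=10,interpolation=2))
E
python3 z.py z4
```

```text
4.725 [ 567.986 -207.433  166.283] [ 0.208 -0.011 -0.144] -0.0023350456708668577 [ 20.034  19.787  -7.592 102.651   3.025  57.768 -52.79 ]
[ 567.98642166 -207.43255115  166.28293411]
tcp proj 136.81749280707055 294.89637909417735
111 [ 563. -194.  238.];112 [ 564. -195.  235.];113 [ 564. -196.  232.];114 [ 564. -195.  230.];115 [ 563. -194.  227.];116 [ 564. -197.  224.];117 [ 564. -197.  222.];118 [ 564. -196.  219.];119 [ 563. -195.  217.];120 [ 563. -195.  214.];121 [ 564. -196.  211.];122 [ 565. -199.  208.];123 [ 566. -201.  205.];124 [ 566. -201.  202.];125 [ 1131. -1551.  -158.];126 [ 1134. -1558.  -166.];127 [ 1137. -1564.  -174.];128 [ 1136. -1563.  -180.];129 [ 1136. -1562.  -186.];130 [ 1135. -1560.  -191.];131 [ 1135. -1562.  -198.];132 [ 1136. -1564.  -205.];133 [ 1136. -1564.  -211.];134 [ 1137. -1567.  -218.];135 [ 1136. -1566.  -224.];136 [ 1135. -1563.  -229.];137 [ 553. -172.  176.];138 [ 550. -166.  176.];139 [ 549. -164.  173.];140 [ 549. -164.  171.];141 [ 549. -164.  168.];
```

View pics/z4.png

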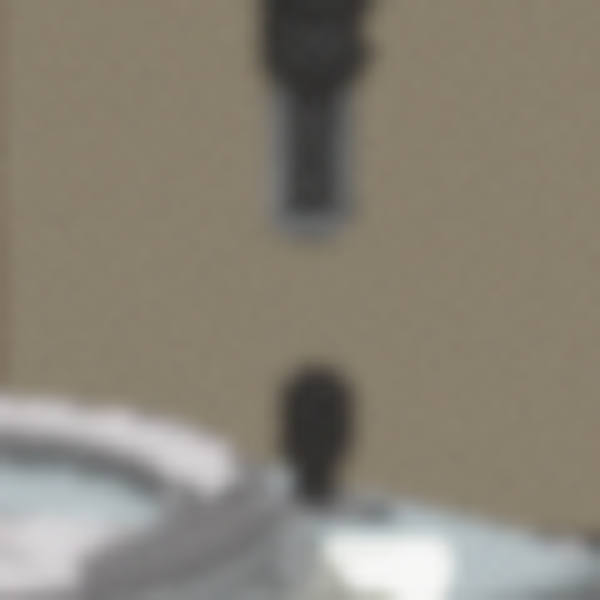

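View pics/top4.png

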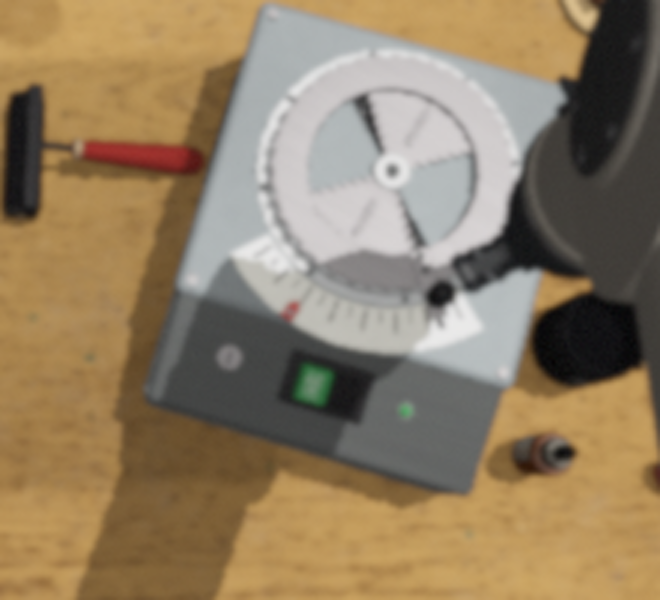

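The tip again reads about 34 mm above the reported TCP (200 vs 166). I'll go down another 48 mm, to a real tip height of about 152, and check.

Call:
arm_command:
  increments:
    - {"hand":0,"dx":0.3,"dy":0,"dz":0,"twist":0}
    - {"hand":0,"dx":0.3,"dy":0,"dz":0,"twist":0}
    - {"hand":0,"dx":0.3,"dy":0,"dz":0,"twist":0}
    - {"hand":0,"dx":0.3,"dy":0,"dz":0,"twist":0}
    - {"hand":0,"dx":0,"dy":0,"dz":0,"twist":0}

```text
time: 5.4
ee_pos: [567.3, -207.2, 117.1]
orientation: [-44.4, 89.9, 161.5]
wrist_force: [-0.5, 0.1, 1.3]
grip_width: -0.0
```

```bash
python3 look.py 5;python3 z.py z5
```

```text
5.5 [ 568.068 -207.402  118.35 ] [-0.782 -0.053  0.318] -0.0008761218155645409 [ 19.9    22.713  -7.506 105.065   3.639  52.456 -53.305]
[ 568.06779001 -207.40206659  118.3503002 ]
tcp proj 154.2677763726294 294.5284309661469
129 [ 563. -195.  191.];130 [ 563. -195.  188.];131 [ 563. -196.  185.];132 [ 563. -196.  183.];133 [ 563. -197.  180.];134 [ 563. -196.  177.];135 [ 563. -195.  175.];136 [ 562. -194.  173.];137 [ 552. -171.  177.];138 [ 551. -167.  175.];139 [ 550. -165.  173.];140 [ 550. -165.  170.];141 [ 550. -165.  168.];142 [ 549. -164.  166.];143 [ 549. -163.  163.];144 [ 549. -163.  161.];145 [ 549. -163.  158.];146 [ 549. -163.  156.];147 [ 549. -165.  152.];148 [ 550. -166.  149.];149 [ 550. -166.  147.];150 [ 550. -166.  144.];151 [ 549. -165.  142.];152 [ 550. -167.  138.];153 [ 563. -199.  125.];154 [ 563. -198.  122.];155 [ 560. -191.  122.];156 [ 556. -183.  122.];157 [ 553. -175.  122.];158 [ 550. -169.  122.];159 [ 547. -160.  122.];
```

View pics/z5.png

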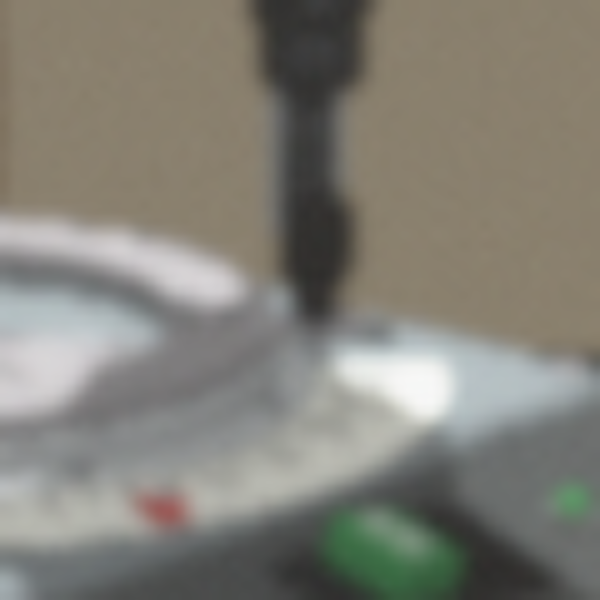

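View pics/top5.png

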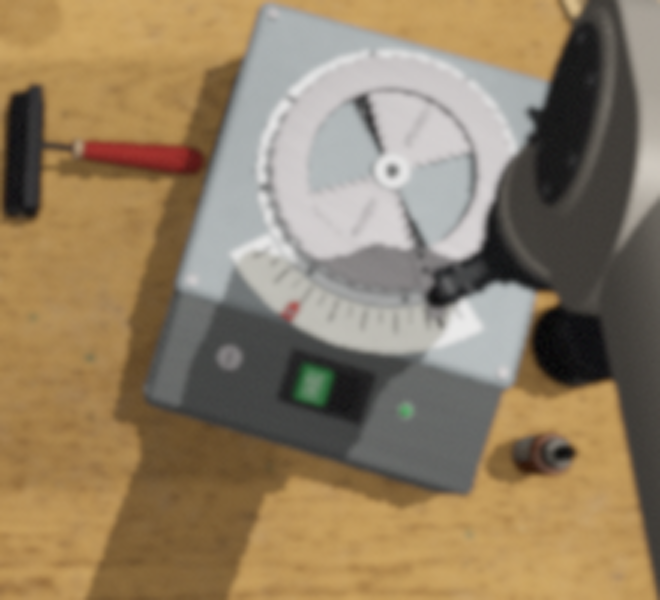

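Call:
arm_command:
  increments:
    - {"hand":0,"dx":0,"dy":-0.087,"dz":0.01,"twist":0}
    - {"hand":0,"dx":0,"dy":-0.087,"dz":0.01,"twist":0}
    - {"hand":0,"dx":0,"dy":-0.087,"dz":0.01,"twist":0}
    - {"hand":0,"dx":0,"dy":-0.087,"dz":0.01,"twist":0}
    - {"hand":0,"dx":0,"dy":-0.087,"dz":0.01,"twist":0.2}
    - {"hand":0,"dx":0,"dy":-0.087,"dz":0.008,"twist":0.35}
    - {"hand":0,"dx":0,"dy":-0.087,"dz":0.008,"twist":0.35}
    - {"hand":0,"dx":0,"dy":-0.087,"dz":0.008,"twist":0.35}

```text
time: 6.55
ee_pos: [553.8, -183.3, 118.5]
orientation: [151.6, 90.0, -9.8]
wrist_force: [4.0, -2.3, 0.1]
grip_width: 0.004
```

```bash
cat > st.py <<'E'
import sys
from h import *
o=observe();e=np.array(o['ee_pos'])[:2]-A;T=tool(o)
print(o['time'],o['ee_pos'],'F',o['wrist_force'].round(1),'r',np.hypot(*e),'phi_f',np.degrees(np.arctan2(e[1],-e[0])),'orient',np.degrees(np.arctan2(-T[0,1],-T[1,1])))
p=get_image('top')
cv2.imwrite('pics/'+sys.argv[1]+'.png',cv2.resize(p['image'][145:245,270:400,::-1],None,fx=5,fy=5,interpolation=2))
for q in('pointer','rider_point','lever_knob'):
    for k in mark_of(p,q)[:1]:
        X=atz(p,k['pixel'],dict(pointer=138,rider_point=126,lever_knob=141)[q]);d=X[:2]-A
        print(q,k['conf'],k['pixel'],X.round(1),np.hypot(*d),np.degrees(np.arctan2(d[1],-d[0])))
E
python3 st.py s6
```

```text
6.55 [ 553.80405598 -183.26658543  118.45702084] F [ 4.  -2.3  0.1] r 100.65143680161867 phi_f -21.425199786152746 orient -18.6296765204049
rider_point 0.57 [191.5, 310.6] [549.4 -79.8 126. ] 118.61386236899995 34.238643990610385
```

View pics/s6.png

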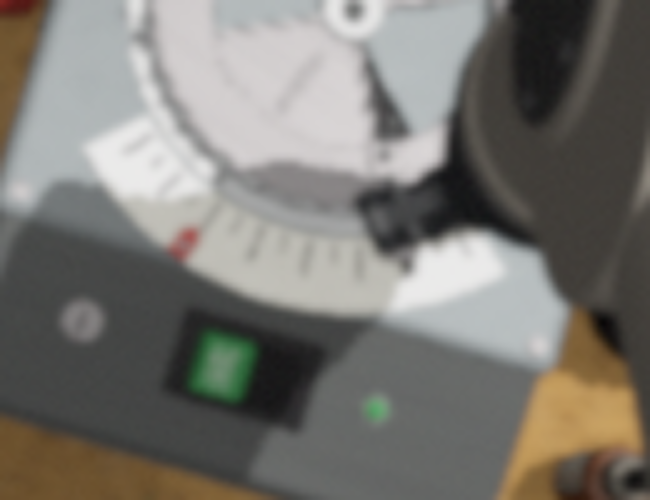

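Call:
arm_command:
  increments:
    - {"hand":0,"dx":0,"dy":-0.11,"dz":0.004,"twist":0.44}
    - {"hand":0,"dx":0,"dy":-0.11,"dz":0.004,"twist":0.44}
    - {"hand":0,"dx":0,"dy":-0.11,"dz":0.004,"twist":0.44}
    - {"hand":0,"dx":0,"dy":-0.11,"dz":0.004,"twist":0.44}
    - {"hand":0,"dx":0,"dy":-0.11,"dz":0.004,"twist":0.44}
    - {"hand":0,"dx":0,"dy":-0.11,"dz":0.004,"twist":0.44}
    - {"hand":0,"dx":0,"dy":-0.11,"dz":0.004,"twist":0.44}
    - {"hand":0,"dx":0,"dy":-0.11,"dz":0.004,"twist":0.44}
    - {"hand":0,"dx":0,"dy":-0.11,"dz":0.004,"twist":0.44}
    - {"hand":0,"dx":0,"dy":-0.11,"dz":0.004,"twist":0.44}

```text
time: 8.0
ee_pos: [546.4, -140.7, 118.3]
orientation: [86.4, 90.0, -100.1]
wrist_force: [2.2, -3.0, -0.4]
grip_width: -0.003
```

```bash
python3 st.py s7
```

```text
8.0 [ 546.38176187 -140.69516865  118.29680042] F [ 2.2 -3.  -0.4] r 101.28471824119342 phi_f 3.285536936638123 orient 6.522632542109243
pointer 0.81 [197.2, 324.1] [ 534.5 -106.8  138. ] 119.72998551257122 19.354155949061756
rider_point 0.5 [193.7, 310.3] [544.6 -78.9 126. ] 123.14018728288822 33.29939958194395
```

View pics/s7.png

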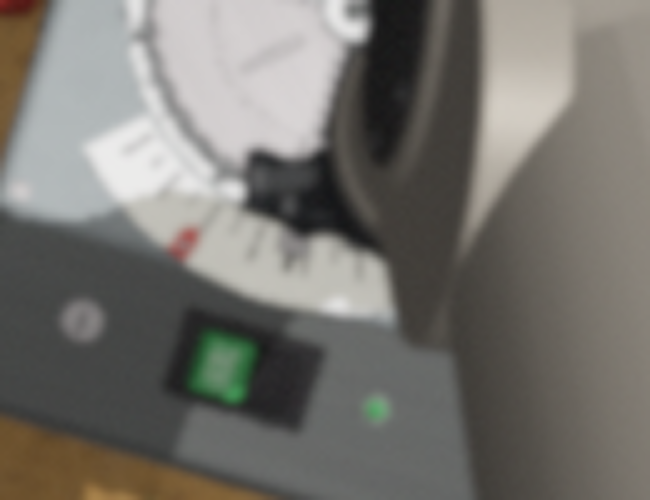

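Call:
arm_command:
  increments:
    - {"hand":0,"dx":0,"dy":-0.09,"dz":0,"twist":0.35}
    - {"hand":0,"dx":0,"dy":-0.09,"dz":0,"twist":0.35}
    - {"hand":0,"dx":0,"dy":-0.09,"dz":0,"twist":0.35}
    - {"hand":0,"dx":0,"dy":-0.09,"dz":0,"twist":0.35}
    - {"hand":0,"dx":0,"dy":-0.09,"dz":0,"twist":0.35}

```text
time: 8.82
ee_pos: [548.9, -123.0, 118.1]
orientation: [16.3, 89.9, 179.8]
wrist_force: [-1.9, -1.1, 1.3]
grip_width: 0.002
```

```bash
python3 st.py s8
```

```text
8.825 [ 548.90165073 -122.9672237   118.09426577] F [-1.9 -1.1  1.3] r 101.36777614157285 phi_f 13.42382792863588 orient 16.488591448942568
pointer 0.66 [192.3, 316.5] [545.6 -90.9 138. ] 116.05642130940537 28.623407199457993
rider_point 0.41 [189.2, 309.2] [554.6 -76.9 126. ] 116.05366606431566 36.843935985878694
```

View pics/s8.png

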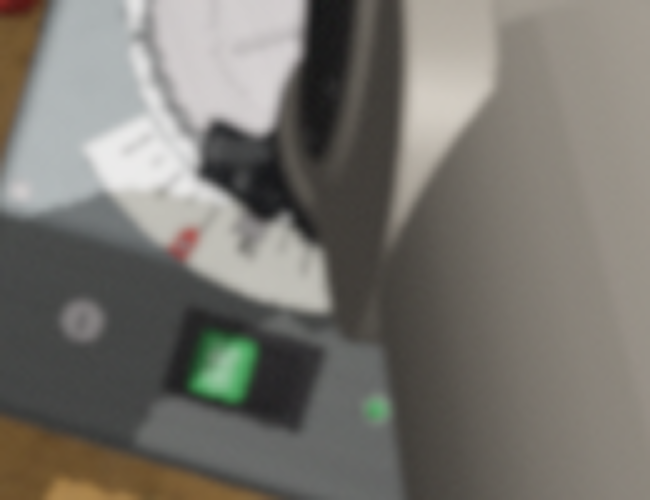

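Call:
arm_command:
  increments:
    - {"hand":0,"dx":0,"dy":-0.08,"dz":0,"twist":0.3}
    - {"hand":0,"dx":0,"dy":-0.08,"dz":0,"twist":0.3}
    - {"hand":0,"dx":0,"dy":-0.06,"dz":0,"twist":0.25}
    - {"hand":0,"dx":0,"dy":0,"dz":0,"twist":0}

```text
time: 9.52
ee_pos: [552.6, -113.8, 118.3]
orientation: [-98.3, 90.0, 60.4]
wrist_force: [-0.3, -0.2, 0.4]
grip_width: -0.0
```

```bash
python3 st.py s9; python3 st.py s9b
```

```text
9.525 [ 552.55662188 -113.83935127  118.31822801] F [-0.3 -0.2  0.4] r 100.40399904722067 phi_f 18.983285406297618 orient 21.324716724211232
pointer 0.62 [188.1, 309.3] [555.2 -75.7 138. ] 116.30945204609334 37.48399328419451
rider_point 0.43 [190.1, 311.0] [552.5 -80.8 126. ] 115.49441618782434 34.685481758463574
9.725 [ 552.70626361 -114.11595872  118.45075704] F [ 0.5  0.4 -0.3] r 100.17274373634055 phi_f 18.86152071267438 orient 21.3041869051361
pointer 0.87 [192.0, 314.7] [546.4 -87.  138. ] 117.30966454883344 30.45565507654893
rider_point 0.59 [189.6, 310.0] [553.7 -78.6 126. ] 115.7847775757384 35.8870039546577
```

View pics/s9.png

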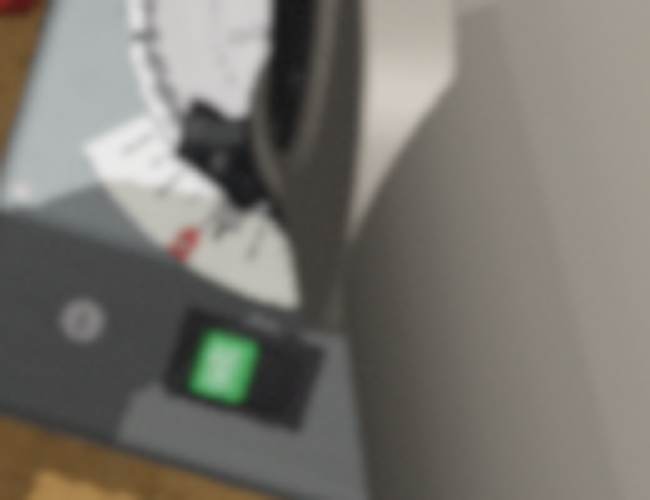

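```bash
cat > zoom.py <<'E'
import sys
from h import *
p=get_image('top');p2=get_image('top');p3=get_image('top')
im=np.mean([q['image'].astype(float) for q in(p,p2,p3)],0)
r0,c0=175,292
a=cv2.resize(im[r0:r0+35,c0:c0+45,::-1],None,fx=16,fy=16,interpolation=2)
# expected pointer tip for phi, drawn as dots: cyan z=138 r=120
for f in range(24,46,2):
    for z,col in((138,(255,255,0)),(126,(0,200,0))):
        for r in(120,):
            X=circ(f,r);v,u=proj(p,[*X,z]);cv2.circle(a,(int((u-c0+.5)*16),int((v-r0+.5)*16)),2,col,-1)
            if z==138 and f%4==0: cv2.putText(a,str(f),(int((u-c0+.5)*16)-6,int((v-r0+.5)*16)-8),0,.35,col,1)
            if z==126 and f%4==0: cv2.putText(a,str(f),(int((u-c0+.5)*16)-6,int((v-r0+.5)*16)+14),0,.35,col,1)
cv2.imwrite('pics/'+sys.argv[1]+'.png',np.clip(a,0,255).astype(np.uint8))
E
python3 zoom.py k9
```

```text
(no output)
```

View pics/k9.png

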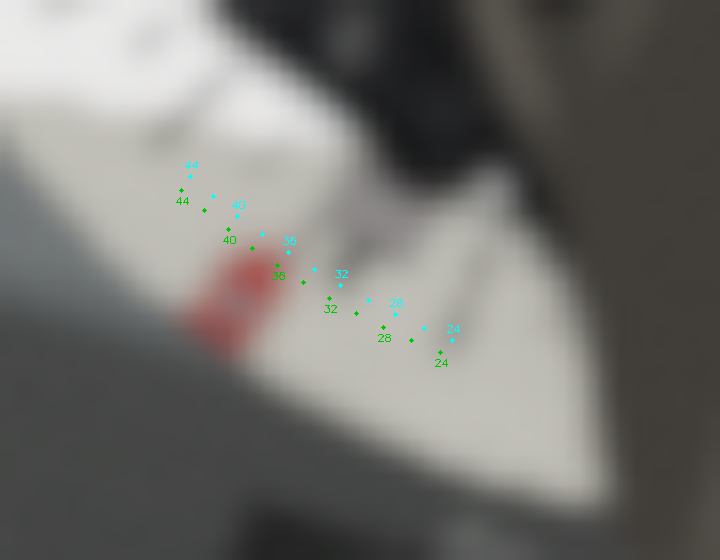

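Call:
arm_command:
  increments:
    - {"hand":0,"dx":0,"dy":-0.06,"dz":0,"twist":0.23}
    - {"hand":0,"dx":0,"dy":-0.06,"dz":0,"twist":0.23}
    - {"hand":0,"dx":0,"dy":-0.06,"dz":0,"twist":0.23}
    - {"hand":0,"dx":0,"dy":0,"dz":0,"twist":0}

```text
time: 10.58
ee_pos: [555.3, -107.3, 118.3]
orientation: [-112.4, 90.0, 42.3]
wrist_force: [-0.3, -0.1, 0.6]
grip_width: -0.002
```

```bash
python3 st.py s10; python3 zoom.py k10
```

```text
10.575 [ 555.3256797  -107.30083336  118.32916424] F [-0.3 -0.1  0.6] r 100.16326666249113 phi_f 23.038695673129535 orient 25.29160770493619
pointer 0.69 [187.3, 309.1] [557.  -75.4 138. ] 115.13302641078803 38.160828241031325
rider_point 0.52 [192.1, 310.0] [548.1 -78.4 126. ] 120.46229361580504 34.43079332557598
```

View pics/k10.png

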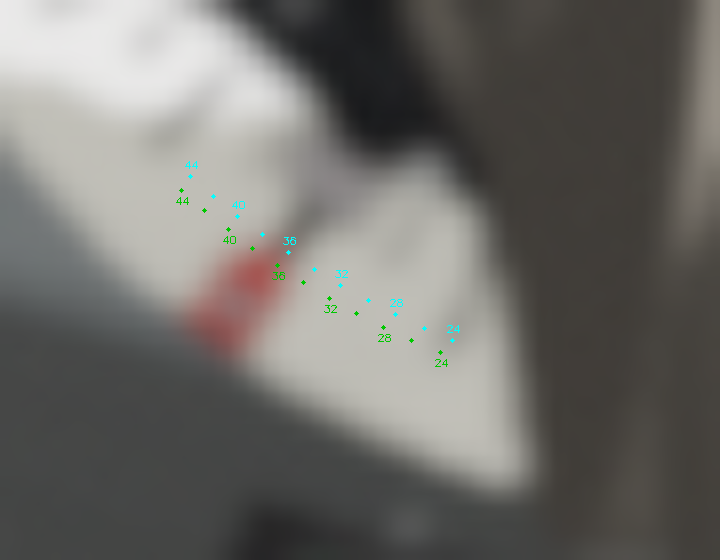

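Call:
arm_command:
  increments:
    - {"hand":0,"dx":0,"dy":0.15,"dz":0,"twist":0}
    - {"hand":0,"dx":0,"dy":0.3,"dz":0,"twist":0}
    - {"hand":0,"dx":0,"dy":0.3,"dz":0,"twist":0}
    - {"hand":0,"dx":-0.5,"dy":0.2,"dz":0,"twist":0}
    - {"hand":0,"dx":-0.5,"dy":0.4,"dz":0,"twist":0}
    - {"hand":0,"dx":-0.5,"dy":0.5,"dz":0,"twist":0}
    - {"hand":0,"dx":0,"dy":0.5,"dz":0,"twist":0}
    - {"hand":0,"dx":0,"dy":0.5,"dz":0,"twist":0}
    - {"hand":0,"dx":0,"dy":0.5,"dz":0,"twist":0}

```text
time: 12.05
ee_pos: [497.1, -230.1, 178.4]
orientation: [-169.7, 90.0, -15.1]
wrist_force: [0.2, -0.4, 0.4]
grip_width: 0.0
```

```bash
python3 st.py s11; python3 zoom.py k11
```

```text
12.05 [ 497.07457095 -230.14866669  178.41903266] F [ 0.2 -0.4  0.4] r 172.11888084094522 phi_f -29.077587917848795 orient 25.327998111086895
pointer 0.73 [188.9, 305.6] [553.6 -67.6 138. ] 122.59698943389584 40.04082783378986
rider_point 0.55 [190.0, 311.9] [552.7 -82.8 126. ] 114.23109584955229 33.916668918710506
lever_knob 0.49 [182.5, 313.9] [566.8 -85.8 141. ] 100.9812028691485 36.93246182592794
```

View pics/k11.png

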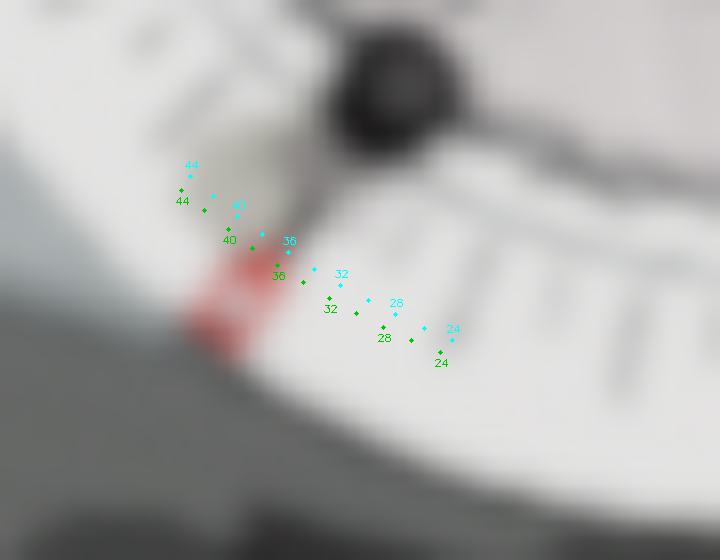

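View pics/s11.png

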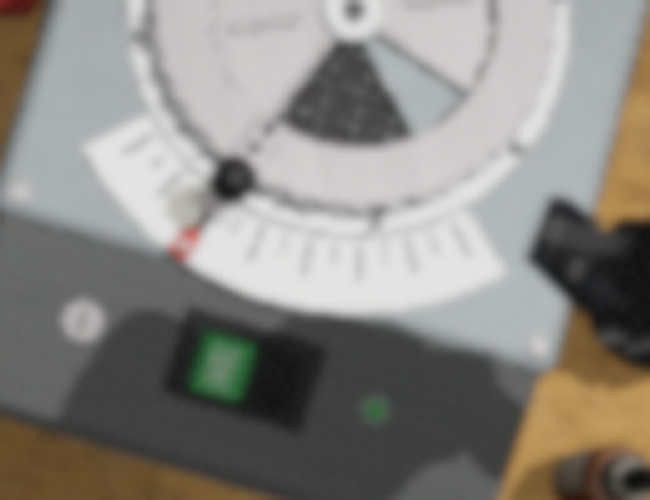

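Run:
```python
from h import *
def ph(X):
    d=X[:2]-A;return X.round(1),np.hypot(*d).round(1),np.degrees(np.arctan2(d[1],-d[0])).round(2)
im=[];dd=[]
for i in range(4):
    p=get_image('top');im.append(p['image'].astype(float));dd.append(p['depth'])
    for q,z in(('lever_knob',141),('pointer',138),('rider_point',126)):
        for k in mark_of(p,q)[:1]:print(q,k['conf'],ph(atz(p,k['pixel'],z)))
    for k in mark_of(p,'damper_axis')[:1]:print('axis',atz(p,k['pixel'],139))
im=np.mean(im,0)
sub=im[172:190,308:326];dk=np.clip(110-sub.mean(2),0,None);dk[dk<30]=0
n,l,s,c=cv2.connectedComponentsWithStats((dk>30).astype(np.uint8));print(s.tolist(),c.tolist())
k=1+np.argmax(s[1:,4]);w=dk*(l==k);r,cc=np.mgrid[172:190,308:326]
px=((w*r).sum()/w.sum(),(w*cc).sum()/w.sum());print('knob blob',px)
for z in(165,170,176):print(z,ph(atz(p,px,z)))
R,G,B=im[...,0],im[...,1],im[...,2];w=np.clip(R-np.maximum(G,B)-25,0,None);w[:186]=0;w[202:]=0;w[:,:298]=0;w[:,316:]=0
r,cc=np.mgrid[:384,:512];px=((w*r).sum()/w.sum(),(w*cc).sum()/w.sum());print('red',px,ph(atz(p,px,126)))
p=get_image('side')
for q,z in(('lever_knob',141),('pointer',138),('rider_point',126),('damper_axis',139)):
    for k in mark_of(p,q)[:1]:print('side',q,k['conf'],ph(atz(p,k['pixel'],z)))
r0,c0=int(proj(p,[550,-75,130])[0])-22,int(proj(p,[550,-75,130])[1])-25
a=cv2.resize(p['image'][r0:r0+40,c0:c0+50,::-1],None,fx=14,fy=14,interpolation=2)
for f in range(24,50,2):
    for z,col in((138,(255,255,0)),(126,(0,200,0))):
        v,u=proj(p,[*circ(f,120),z]);cv2.circle(a,(int((u-c0+.5)*14),int((v-r0+.5)*14)),2,col,-1)
        if f%4==0:cv2.putText(a,str(f),(int((u-c0+.5)*14),int((v-r0+.5)*14)-6),0,.35,col,1)
cv2.imwrite('pics/sd12.png',a)
```

```text
lever_knob 0.65 (array([575. , -93.1, 141. ]), np.float64(90.0), np.float64(36.35))
pointer 0.85 (array([551.5, -75.6, 138. ]), np.float64(119.4), np.float64(36.46))
rider_point 0.63 (array([495.5, -80.5, 126. ]), np.float64(165.7), np.float64(23.48))
axis [ 576.34300167 -106.51452467  139.        ]
lever_knob 0.5 (array([570.9, -89.7, 141. ]), np.float64(95.4), np.float64(36.55))
pointer 0.77 (array([556.2, -72.9, 138. ]), np.float64(117.3), np.float64(38.84))
rider_point 0.53 (array([552.8, -77.1, 126. ]), np.float64(117.4), np.float64(36.27))
axis [ 643.70736711 -142.73794665  139.        ]
lever_knob 0.5 (array([571.8, -86.5, 141. ]), np.float64(96.6), np.float64(38.42))
pointer 0.71 (array([554. , -79.8, 138. ]), np.float64(114.9), np.float64(35.51))
rider_point 0.6 (array([549.8, -74.1, 126. ]), np.float64(121.6), np.float64(36.55))
axis [ 641.23400939 -151.17627909  139.        ]
lever_knob 0.61 (array([ 437.1, -235.5,  141. ]), np.float64(228.4), np.float64(-22.93))
pointer 0.77 (array([560.5, -75.1, 138. ]), np.float64(112.6), np.float64(39.38))
rider_point 0.39 (array([549.
[... 223 characters left out ...]
2]]
knob blob (np.float64(180.7215068442608), np.float64(315.7033169759805))
165 (array([566.4, -86.5, 165. ]), np.float64(100.9), np.float64(36.52))
170 (array([565.6, -85.8, 170. ]), np.float64(102.0), np.float64(36.55))
176 (array([564.5, -84.9, 176. ]), np.float64(103.3), np.float64(36.59))
red (np.float64(192.89237839908083), np.float64(306.769436997319)) (array([546.6, -71.2, 126. ]), np.float64(125.9), np.float64(36.71))
side lever_knob 0.58 (array([ 579.5, -102.5,  141. ]), np.float64(81.0), np.float64(32.9))
side pointer 0.7 (array([565.3, -93.2, 138. ]), np.float64(98.0), np.float64(32.97))
side damper_axis 0.59 (array([ 631.5, -126.4,  139. ]), np.float64(25.7), np.float64(51.45))
```

View pics/sd12.png

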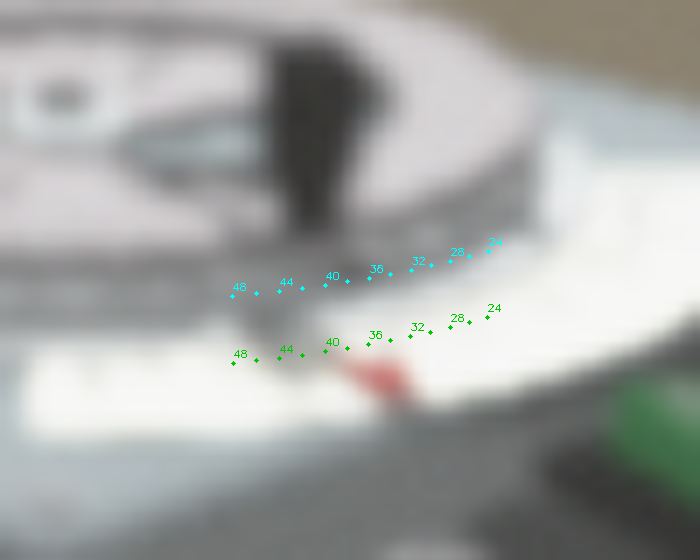

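Top view: the knob is at 36.55° and the red rider at 36.71°, so they are about 0.5 mm apart. The side view agrees, with both near 38°. The finger is clear and the switch is off, so next is the rocker.

Run:
```python
from h import *
o=observe();print(o['time'],o['ee_pos'],inc(o,[495.2,-80.8,130]))
```

```text
13.65 [ 497.94079964 -228.75973308  178.31215272] [ 1.20817649 -3.31532124  1.64164287]
```

Call:
arm_command:
  increments:
    - {"hand":0,"dx":0,"dy":-0.37,"dz":0.18,"twist":0}
    - {"hand":0,"dx":0,"dy":-0.37,"dz":0.18,"twist":0}
    - {"hand":0,"dx":0,"dy":-0.37,"dz":0.18,"twist":0}
    - {"hand":0,"dx":0,"dy":-0.37,"dz":0.18,"twist":0}
    - {"hand":0,"dx":0,"dy":-0.37,"dz":0.18,"twist":0}
    - {"hand":0,"dx":0,"dy":-0.37,"dz":0.18,"twist":0}
    - {"hand":0,"dx":0,"dy":-0.37,"dz":0.18,"twist":0}
    - {"hand":0,"dx":0,"dy":-0.37,"dz":0.18,"twist":0}
    - {"hand":0,"dx":0,"dy":-0.37,"dz":0.18,"twist":-0.7}
    - {"hand":0,"dx":0,"dy":0,"dz":0,"twist":-0.75}

```text
time: 14.9
ee_pos: [496.3, -78.8, 178.4]
orientation: [-91.7, 90.0, 71.8]
wrist_force: [-0.4, -0.7, -0.7]
grip_width: 0.002
```

Call:
arm_command:
  increments:
    - {"hand":0,"dx":0.4,"dy":0,"dz":0,"twist":0}
    - {"hand":0,"dx":0.4,"dy":0,"dz":0,"twist":0}
    - {"hand":0,"dx":0.3,"dy":0,"dz":0,"twist":0}
    - {"hand":0,"dx":0,"dy":0,"dz":0,"twist":0}

```text
time: 15.4
ee_pos: [495.5, -80.7, 133.0]
orientation: [12.7, 89.9, 175.8]
wrist_force: [-0.6, 0.2, -0.2]
grip_width: -0.001
```

```bash
python3 look.py 13
python3 - <<'E'
from h import *
o=observe();print(inc(o,[495.2,-80.8,84]))
p=get_image('side');e=np.array(o['ee_pos']);print([proj(p,e+[0,0,d]) for d in(0,34)])
E
```

```text
15.5 [496.285 -80.738 134.288] [ 0.466 -0.609  0.841] -0.003743820969281659 [   4.089   12.577   -2.489  117.249    0.702   50.201 -105.779]
[1.25721567 0.00937148 0.02516916]
[(np.float64(166.43757017666746), np.float64(301.67377433359997)), (np.float64(152.5620137724248), np.float64(302.032334786626))]
```

View pics/side13.png

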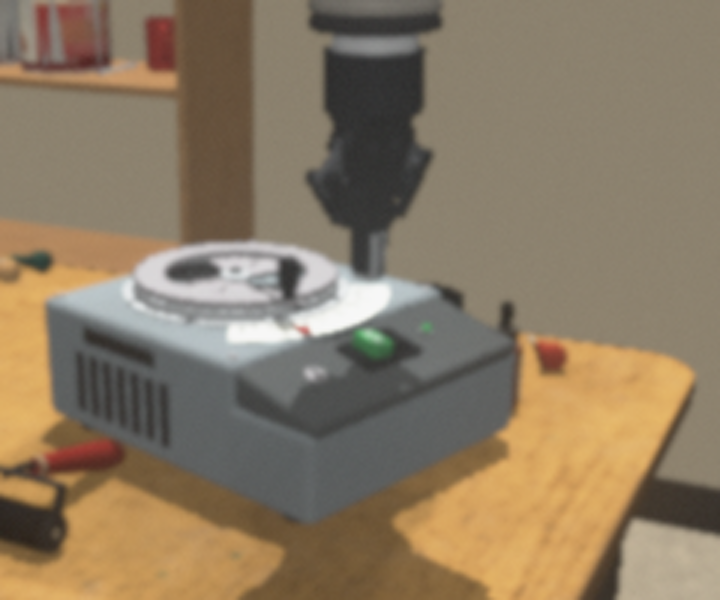

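View pics/top13.png

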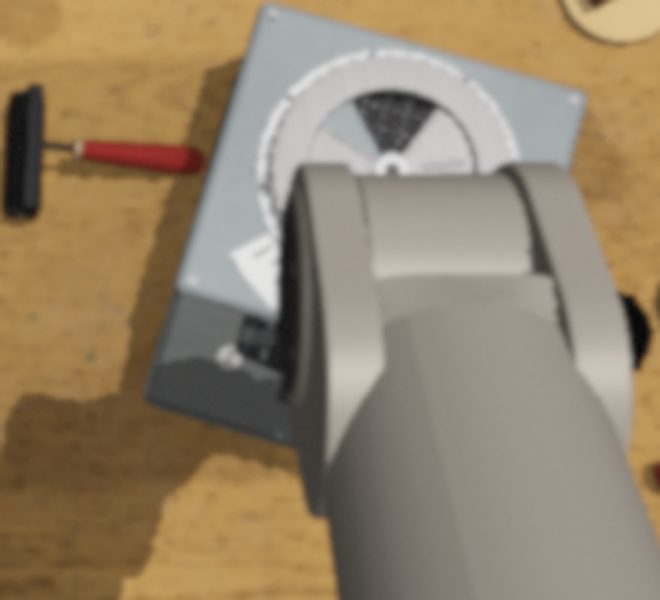

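The picture matches the 34 mm offset again: the tip is at row 152, so its real height is about 168, above the green half. Going down.

Call:
arm_command:
  increments:
    - {"hand":0,"dx":0.3,"dy":0,"dz":0.01,"twist":0}
    - {"hand":0,"dx":0.3,"dy":0,"dz":0.01,"twist":0}
    - {"hand":0,"dx":0.3,"dy":0,"dz":0,"twist":0}
    - {"hand":0,"dx":0.1,"dy":0,"dz":0,"twist":0}
    - {"hand":0,"dx":0,"dy":0,"dz":0,"twist":0}

```text
time: 16.18
ee_pos: [495.3, -80.4, 94.0]
orientation: [8.6, 90.0, 171.7]
wrist_force: [0.0, 0.1, 0.9]
grip_width: 0.002
```

```bash
python3 look.py 14
```

```text
16.275 [495.679 -80.464  94.544] [-0.014 -0.24   0.059] 0.004101982635738632 [   4.06    15.639   -2.533  119.29     0.961   45.071 -106.038]
```

View pics/side14.png

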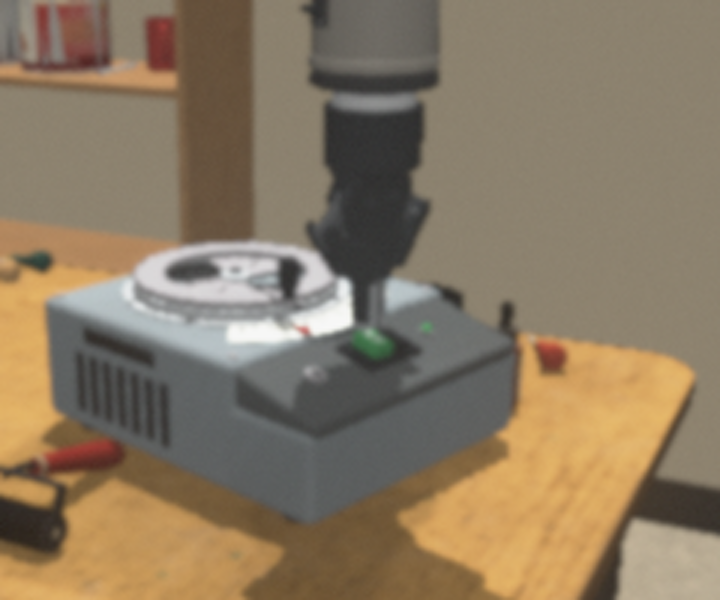

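Call:
arm_command:
  increments:
    - {"hand":0,"dx":0.04,"dy":0,"dz":0,"twist":0}
    - {"hand":0,"dx":0.04,"dy":0,"dz":0,"twist":0}
    - {"hand":0,"dx":0.04,"dy":0,"dz":0,"twist":0}
    - {"hand":0,"dx":0.04,"dy":0,"dz":0,"twist":0}
    - {"hand":0,"dx":0.04,"dy":0,"dz":0,"twist":0}

```text
time: 16.9
ee_pos: [496.0, -80.1, 86.5]
orientation: [-147.2, 89.9, 15.8]
wrist_force: [0.8, 1.5, 4.1]
grip_width: -0.002
```

Call:
arm_command:
  increments:
    - {"hand":0,"dx":0.03,"dy":0,"dz":0,"twist":0}
    - {"hand":0,"dx":0.02,"dy":0,"dz":0,"twist":0}

```text
time: 17.15
ee_pos: [495.9, -80.2, 84.5]
orientation: [-146.9, 90.0, 16.2]
wrist_force: [2.9, 4.4, 6.0]
grip_width: -0.001
```

```bash
python3 look.py 15
```

```text
17.25 [495.797 -80.226  84.435] [2.879 3.495 3.57 ] 0.0008777917284342969 [   4.045   16.495   -2.55   119.727    1.027   43.765 -106.103]
```

View pics/side15.png

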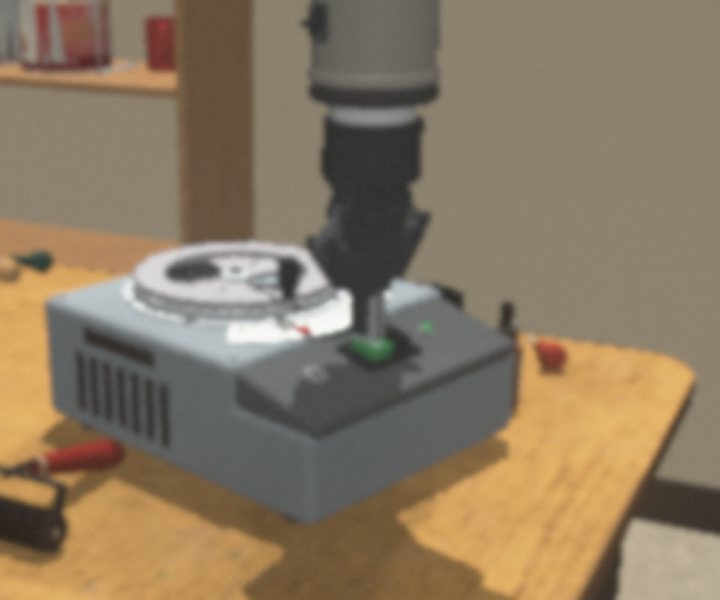

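Call:
arm_command:
  increments:
    - {"hand":0,"dx":0.03,"dy":0,"dz":0,"twist":0}
    - {"hand":0,"dx":0.03,"dy":0,"dz":0,"twist":0}

```text
time: 17.5
ee_pos: [496.3, -80.0, 82.3]
orientation: [-147.0, 89.9, 16.1]
wrist_force: [3.8, 5.7, 7.5]
grip_width: -0.001
```

Call:
arm_command:
  increments:
    - {"hand":0,"dx":0.025,"dy":0,"dz":0,"twist":0}
    - {"hand":0,"dx":0,"dy":0,"dz":0,"twist":0}

```text
time: 17.75
ee_pos: [496.4, -80.0, 81.7]
orientation: [-149.8, 89.9, 13.3]
wrist_force: [-0.6, 5.1, 16.3]
grip_width: -0.002
```

Call:
arm_command:
  increments:
    - {"hand":0,"dx":0.025,"dy":0,"dz":0,"twist":0}
    - {"hand":0,"dx":0,"dy":0,"dz":0,"twist":0}

```text
time: 18.0
ee_pos: [496.6, -80.0, 81.3]
orientation: [-153.3, 89.9, 9.7]
wrist_force: [-3.6, 5.8, 26.9]
grip_width: 0.001
```

```bash
python3 z.py z16
```

```text
[496.58830423 -80.0032241   81.2564024 ]
tcp proj 187.49096535445662 300.8969738303391
162 [493. -68. 150.];163 [493. -67. 147.];164 [493. -67. 145.];165 [493. -68. 142.];166 [493. -69. 140.];167 [493. -68. 137.];168 [493. -68. 135.];169 [492. -67. 133.];170 [493. -68. 130.];171 [493. -68. 128.];172 [493. -70. 125.];173 [494. -72. 121.];174 [495. -74. 118.];175 [495. -75. 115.];176 [495. -75. 113.];177 [495. -75. 110.];178 [494. -72. 109.];179 [493. -69. 107.];180 [492. -68. 105.];181 [490. -64. 105.];182 [490. -63. 103.];183 [488. -58. 102.];184 [486. -54. 101.];185 [485. -51. 100.];186 [484. -49.  98.];187 [482. -44.  98.];188 [479. -38.  98.];189 [479. -36.  97.];190 [477. -32.  96.];191 [475. -28.  95.];192 [473. -23.  95.];
```

Call:
arm_command:
  increments:
    - {"hand":0,"dx":-0.2,"dy":0,"dz":0,"twist":0}
    - {"hand":0,"dx":-0.5,"dy":0,"dz":0,"twist":0}
    - {"hand":0,"dx":-0.6,"dy":0,"dz":0,"twist":0}
    - {"hand":0,"dx":-0.6,"dy":0,"dz":0,"twist":0}
    - {"hand":0,"dx":-0.5,"dy":0.5,"dz":0,"twist":0}
    - {"hand":0,"dx":0,"dy":0.7,"dz":0,"twist":0}
    - {"hand":0,"dx":0,"dy":0.7,"dz":0,"twist":0}
    - {"hand":0,"dx":0,"dy":0.7,"dz":0,"twist":0}
    - {"hand":0,"dx":0,"dy":0.7,"dz":0,"twist":0}
    - {"hand":0,"dx":0,"dy":0.7,"dz":0,"twist":0}

```text
time: 19.3
ee_pos: [447.7, -234.4, 175.6]
orientation: [7.3, 89.9, 170.3]
wrist_force: [0.7, -0.9, 0.6]
grip_width: -0.002
```

```bash
python3 look.py 17
python3 - <<'E'
from h import *
p=get_image('top');D=p['depth'];K=p['intrinsics'];R=np.array(p['R']);t=np.array(p['t'])
v,u=np.mgrid[:384,:512]
W=(np.stack([(u-K[0][2])/K[0][0]*D,(v-K[1][2])/K[1][1]*D,D],-1)-t)@R
yaw=np.radians(-16.5);c,s=np.cos(yaw),np.sin(yaw);ex=np.array([c,s]);ey=np.array([-s,c])
for W_,n in((np.load('W.npy'),'before'),(W,'now')):
    d=W_[...,:2]-A;lx=d@ex+50;ly=d@ey;print(n)
    for x0 in(-121,-115,-108):
        print(x0,[(y0,int(np.median(W_[(abs(lx-x0)<3)&(abs(ly-y0)<2.5)&(W_[...,2]<140)][:,2]))) for y0 in range(-35,40,5)])
E
```

```text
19.4 [ 446.967 -236.295  175.641] [0.747 0.41  0.261] 0.0037211613378570173 [ 16.501   9.812   4.5   114.878  -0.86   55.404 -85.783]
before
-121 [(-35, 103), (-30, 101), (-25, 106), (-20, 108), (-15, 112), (-10, 112), (-5, 115), (0, 116), (5, 117), (10, 117), (15, 118), (20, 120), (25, 116), (30, 105), (35, 104)]
-115 [(-35, 105), (-30, 105), (-25, 109), (-20, 109), (-15, 115), (-10, 113), (-5, 117), (0, 115), (5, 117), (10, 120), (15, 121), (20, 122), (25, 119), (30, 108), (35, 105)]
-108 [(-35, 105), (-30, 105), (-25, 108), (-20, 111), (-15, 116), (-10, 118), (-5, 118), (0, 118), (5, 120), (10, 121), (15, 120), (20, 124), (25, 121), (30, 109), (35, 107)]
now
-121 [(-35, 103), (-30, 104), (-25, 107), (-20, 108), (-15, 121), (-10, 119), (-5, 118), (0, 117), (5, 116), (10, 114), (15, 113), (20, 113), (25, 110), (30, 107), (35, 105)]
-115 [(-35, 104), (-30, 105), (-25, 107), (-20, 110), (-15, 122), (-10, 121), (-5, 119), (0, 118), (5, 117), (10, 116), (15, 115), (20, 114), (25, 112), (30, 107), (35, 106)]
-108 [(-35, 106), (-30, 105), (-25, 109), (-20, 111), (-15, 122), (-10, 121), (-5, 122), (0, 121), (5, 118), (10, 118), (15, 117), (20, 117), (25, 115), (30, 110), (35, 108)]
```

View pics/top17.png

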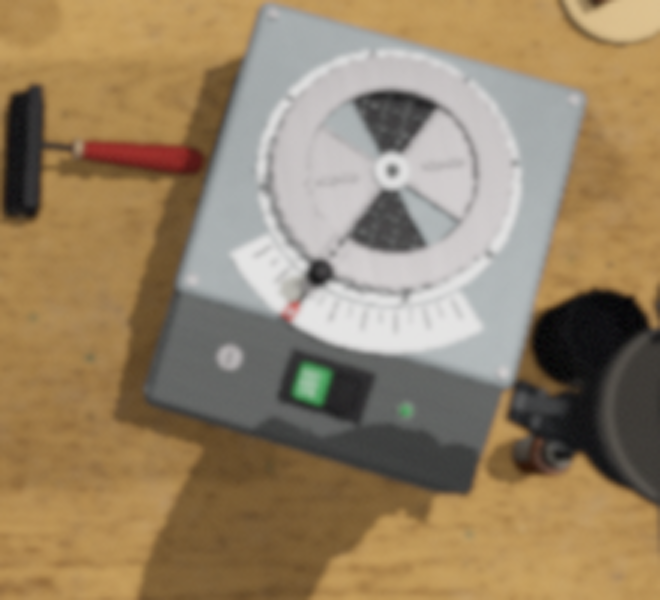

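View pics/side17.png

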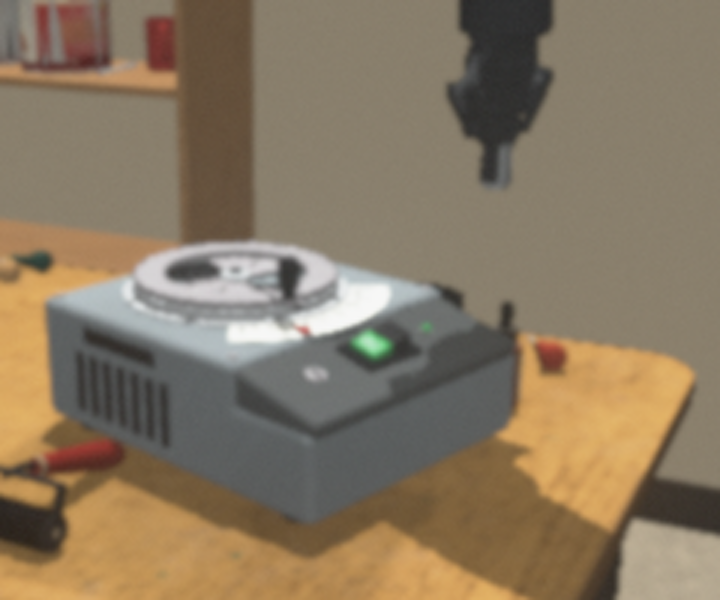

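Rocker surface slope is reversed and the green half is lit. One last numeric check of rocker and lever.

```bash
python3 zoom.py k18
python3 - <<'E'
from h import *
ims=[];Ws=[]
v,u=np.mgrid[:384,:512]
for i in range(3):
    p=get_image('top');D=p['depth'];K=p['intrinsics'];R=np.array(p['R']);t=np.array(p['t']);ims.append(p['image'].astype(float))
    Ws.append((np.stack([(u-K[0][2])/K[0][0]*D,(v-K[1][2])/K[1][1]*D,D],-1)-t)@R)
W=np.mean(Ws,0);yaw=np.radians(-16.5);c,s=np.cos(yaw),np.sin(yaw);ex=np.array([c,s]);ey=np.array([-s,c])
for Q in(np.load('W.npy'),W):
    d=Q[...,:2]-A;lx=d@ex+50;ly=d@ey
    m=(abs(lx+115)<9)&(ly>-13)&(ly<19)&(Q[...,2]<135)
    print(np.linalg.lstsq(np.c_[lx[m],ly[m],np.ones(m.sum())],Q[m][:,2],rcond=None)[0],m.sum())
im=np.mean(ims,0)
def ph(X):
    d=X[:2]-A;return np.hypot(*d).round(1),np.degrees(np.arctan2(d[1],-d[0])).round(2)
w=np.clip(110-im.mean(2),0,None);w[w<30]=0;m=np.zeros_like(w);m[175:187,311:322]=1;w*=m
print('knob',ph(atz(p,((w*v).sum()/w.sum(),(w*u).sum()/w.sum()),168)))
w=np.clip(im[...,0]-np.maximum(im[...,1],im[...,2])-25,0,None);m=np.zeros_like(w);m[186:202,298:316]=1;w*=m
print('red',ph(atz(p,((w*v).sum()/w.sum(),(w*u).sum()/w.sum()),126)))
E
```

```text
[  0.27385451   0.20931942 148.78278851] 120
[  0.25999958  -0.19814886 148.70115666] 126
knob (np.float64(101.5), np.float64(36.54))
red (np.float64(125.9), np.float64(36.71))
```

View pics/k18.png

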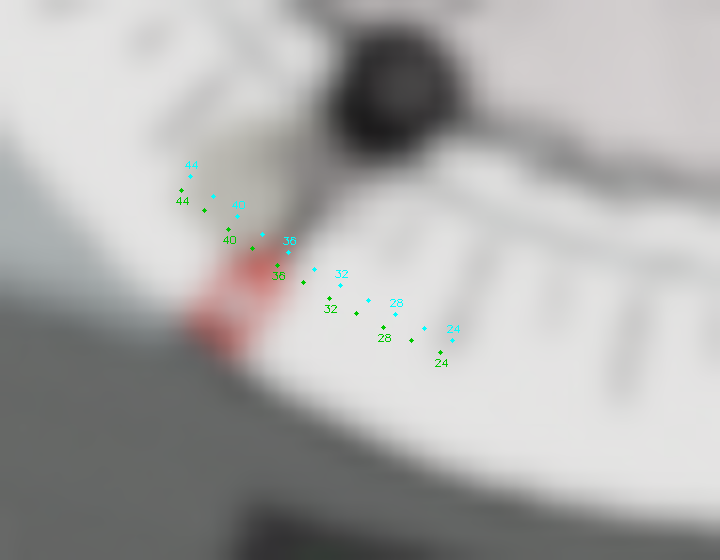

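The rocker has turned about 0.41 rad, so it is fully on. The lever is unchanged at the rider (36.5° vs 36.7°) and the arm is clear of everything.

```bash
python3 -c "
from cell import *
print(close_job())"
```

```text
the job is handed in; nothing more can be done
None
```

The lever is at the red rider and the fan is switched on. The job was handed in at about 20 s of the 54 s allowed, and no verdict was reported.

**What I did:** With the gripper shut, I pushed the lever knob sideways along its arc to the rider, with about 5 N on the wrist in the readings I took. I then backed the finger away while the switch was still off. Next I pressed the green half of the rocker until it stopped, at about 27 N, and withdrew.

**Last checks (top camera):**
- **Lever:** the knob is at 36.5° and the rider at 36.7° about the damper axis, under 1 mm apart at the pointer. Pressing the switch did not move it.
- **Rocker:** its slope went from +0.21 to −0.20, about 0.41 rad in all, so it is fully down. The green half is lit.
- **Surroundings:** wrist force is near zero, and extractor, rider and roller look unmoved in the pictures. The arm hides part of the jar and the dropper bottle in the last view; what shows of them is where it was.

**What disagreed:**
- **Tip height:** the reported TCP height was about 34 mm below the fingertips seen in the cameras. I worked from the pictures, and where the finger met the rocker confirmed them.
- **Network marks:** the marks for the pointer and rider scattered by several degrees and sometimes swapped the two. I measured the angles from colour and dark blobs instead.

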